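Open the thinner tank's filler

TASK

The bench tank is due for topping up with brush thinner. Push the filler hood so that its catch lets go, swing the hood right back until it stays open, then undo the push-and-turn cap and set it down flat in the steel tray, bar grip upward. Leave the half brain, the brush pot and the bottle where they stand.

Things in the scene. Friction and masses are not known exactly. Their poses are not given: they have to be found in the camera images.
- hood (a joint): Bare-metal hood over the filler on the grey tank's sloping top, hinged at its far edge. Rad: 0 shut and caught. A push of 6 to 12 N on its top near the near edge takes it to -0.04 and frees the catch; let go, a spring pin lifts it to 0.35. Then it swings freely: left below 1.4 it falls back on the pin, beyond 1.6 its weight takes it to its stop at 1.95, where it stays
- hood_hinge (a point): Middle of the hood's hinge line, fixed to the tank. Axes: x up the tank's slope (away from the robot), y along the hinge, z square out of the slope (leaning 25 degrees from vertical towards the robot). The slope's surface is 8 mm below this point along z. The joint turns about +y
- hood_front (a point): Middle of the near top edge of the hood (a box 107 mm down-slope, 100 mm wide). Shut, this point is 107 mm down-slope of the hinge line and 60 mm above it along z; it turns with the hood
- hood_lip (a point): Middle of the underside of the outer edge of the hood's finger lip, at the foot of its near wall: 56 mm wide, 5 mm thick, 14 mm out from the wall. Shut, it is 121 mm down-slope of the hinge line and 6 mm below it along z (2 mm off the slope); turns with the hood. Ajar, it is some 44 mm off the slope
- filler_mouth (a point): Centre of the filler neck's mouth, fixed to the tank under the hood, 56 mm down-slope of the hinge and 12 mm above it along z; axes as hood_hinge, z the neck's axis. The cap is child-resistant: push it down along this axis at least 4.5 mm (14 N; stop at 6.5 mm) and, held down, turn it 60 degrees (45 to 75) anticlockwise seen from above; it then lifts straight off
- cap_grip (a point): Middle of the bar grip on the black cap, on the cap's axis, 37 mm above its lower rim. Axes: z out of the cap's top, x along the bar, y across it. The cap: round skirt 65 mm across and 25 mm high with a flat shoulder 12 mm below this point, on it the bar, 60 mm long, 22 mm thick, 24 mm high (top 12 mm above this point). 80 g. A spring inside lifts it with 8 N when locked
- tray_in (a point): Centre of the inner floor of the shallow steel tray, inside 139 by 159 mm (x, y), walls 16 mm high over the table and 3 mm thick; z up. Fixed; it is to the left or to the right of the tank
- brain: Bystander: loose grey half-brain casting 112 x 156 x 69 mm on its flat side, origin under its middle; on the other side of the tank from the tray
- brush_pot: Bystander: small black-and-yellow paint pot 57 mm across and 85 mm high, with a brush in it that leans out to 215 mm high; origin at table height within 20 mm of the pot's axis
- bottle: Bystander: water bottle 64 mm across and 214 mm high, origin under its middle

How it is judged:
By the outcome, as a careful person would: the job done as asked, in the order asked, and still so for the second after the job is handed in, with the robot touching nothing.
It also fails if it takes over 70 s, if anything falls off the work surface, if the arm or the gripper's body presses on something with over 40 N, if the wrist force passes 120 N, or if a joint passes its speed limit or range.

ROBOT

A 7-joint arm with a two-finger parallel gripper is mounted at the origin on a cart in front of the work surface, level with it; the furniture and walls round the work are solid. World frame = base frame: x ahead of the robot, y to its left, z up, the work surface at z = 0. Lengths are in mm, angles in rad, forces in N, time in s.
With the tool pointing down it reaches from about 400 to 875 mm from the base axis. Payload 19.3 kg.
Tool frame: the origin (TCP) lies at the very end of the fingers, on their centre line; the grasp point (between the pads) lies 19 mm behind it (grip_point_offset is the z of the grasp point in the tool frame, in mm); z points along the fingers, x is the direction in which the jaws open and shut, and the axes are right-handed (so a half turn about z gives the same grasp; the last joint's range is limited). The gripper opens to 85 mm and grips with 20 to 120 N. Pads are 22 mm wide; open, the fingers measure 114 mm over their backs; the gripper's body (76 mm by 85 mm) begins 54 mm behind the grasp point. The pads swing forward as they close: fully open they stand 13 mm farther back than shut.
Start: joints at [-0.07, 0.521, -0.036, 1.599, 0.021, 1.021, -0.113], TCP at [624.992, -0.025, 231.291] pointing down, gripper open.
Joint ranges: [-2.91, 2.91], [-0.3, 2.13], [-1.5, 1.42], [0.17, 2.43], [-1.26, 4.41], [0.16, 1.93], [-2.52, 2.52]. Speed limits (rad/s): [1.89, 1.89, 2.39, 2.39, 3.01, 3.01, 3.01].

INTERFACE

Orientations are given as a 3x3 rotation matrix whose columns are the frame's x, y, z axes.
In Python, from workcell import movep, movel, goto_joints, open_gripper, clamp, wait, inverse_kinematics, read_state, camera, PlanningError, finish_job, grip_point_offset gives the robot as it stands. Calls block until the motion is done:
- movep(position, orientation): joint-space move of the TCP to a pose.
- movel(position, frame=None, max_speed=150, guard=None): straight line of the TCP; frame=None keeps the orientation; max_speed is the mean speed in mm/s. With guard (N) it stops when the force on the tool has changed by that much, and returns True; else False.
- goto_joints(angles): joint-space move.
- open_gripper() and clamp(): open the fingers fully, or close them until they stop; the grip force is fixed at half the most.
- wait(seconds).
- inverse_kinematics(position, orientation): joint angles nearest the present ones, or None.
- read_state(): the state.
- camera(name): name is "scene" or "side" or "wrist"; returns a dict with "image" (420x560x3 uint8, blue, green, red), "range_z" (420x560 float32, mm along the optical axis (not along the pixel's ray), 0 where there is no reading), "fx", "fy", "cx", "cy" (pixels), "cam_to_world" (4x4, takes a point from camera to world coordinates). Camera axes: x right, y up, looking along -z (the intrinsics and any distortion apply to the point x, -y, -z); pixel columns grow to the right and rows downward; lengths in mm; the calibration is good to about 2 mm. A picture is of the moment at which its call begins.
A pose or a line that the arm cannot do raises PlanningError and nothing moves.
- finish_job(): hands the job in, once; it reports no verdict.
The state is a dict: "time": time; "qpos": joint angles; "qvel": joint speeds; "joint_efforts": joint torques, N m; "eef_pos": TCP position; "tool_rot": TCP orientation; "ft_force": force on the tool from outside, world axes, zero at the start; "torque": the same for the moment, N m; "finger_gap": finger opening in mm.
Only numpy, scipy, OpenCV 4.12 (cv2) and the standard library are available. Lean on these libraries where they do the work, as an engineer would, in place of code of your own. Each camera call takes 0.05 s, during which the arm holds its last target.

## Working session

There is one attempt and no reset: what is moved stays moved. The work goes in short steps, each a Python script; the robot and the scene stay as the last script left them, time stands still between calls to the robot, and variables do not carry over. Pictures are saved under pics/ and viewed, and the job is handed in when it is done.

```bash
ls; mkdir -p pics
python3 - <<'E'
from workcell import *
import cv2,numpy as np
for n in ["scene","side","wrist"]:
    c=camera(n); cv2.imwrite(f"pics/{n}0.png",c["image"]); np.savez(f"/tmp/{n}0.npz",**c)
    print(n,c["fx"],c["fy"],c["cx"],c["cy"],[k for k in c]); print(np.round(c["cam_to_world"],3))
s=read_state();print(s, grip_point_offset)
E
```

```text
pics
scene 492.2220766047094 492.2220766047094 282.85283164974095 207.67817205603518 ['image', 'range_z', 'fx', 'fy', 'cx', 'cy', 'cam_to_world']
[[ 5.57000e-01  3.45000e-01 -7.55000e-01 -7.19202e+02]
 [-8.30000e-01  2.23000e-01 -5.11000e-01 -7.90347e+02]
 [-8.00000e-03  9.12000e-01  4.11000e-01  7.93393e+02]
 [ 0.00000e+00  0.00000e+00  0.00000e+00  1.00000e+00]]
side 398.28021172036966 398.28021172036966 279.98965410437125 205.6958864209327 ['image', 'range_z', 'fx', 'fy', 'cx', 'cy', 'cam_to_world']
[[ 8.83000e-01  2.82000e-01 -3.74000e-01  1.11684e+02]
 [-4.68000e-01  5.41000e-01 -6.98000e-01 -6.99948e+02]
 [ 6.00000e-03  7.92000e-01  6.10000e-01  7.86330e+02]
 [ 0.00000e+00  0.00000e+00  0.00000e+00  1.00000e+00]]
wrist 341.11258102046503 341.11258102046503 278.56989641813857 209.80624140928214 ['image', 'range_z', 'fx', 'fy', 'cx', 'cy', 'cam_to_world']
[[ 1.00000e+00 -1.00000e-03  0.00000e+00  6.24972e+02]
 [ 1.00000e-03  9.61000e-01  2.75000e-01  6.97240e+01]
 [-0.00000e+00 -2.75000e-01  9.61000e-01  3.73201e+02]
 [ 0.00000e+00  0.00000e+00  0.00000e+00  1.00000e+00]]
{'time': 0.15, 'qpos': array([-0.07017404,  0.5218777 , -0.03632671,  1.59986388,  0.02120297,
        1.02110732, -0.11281362]), 'qvel': array([ 0.00083106, -0.00137919, -0.00137985, -0.00061903,  0.00137632,
        0.00063435,  0.00194349]), 'joint_efforts': array([ 4.00798544e-04, -9.27376485e+01,  1.98035471e+00, -3.70049715e+01,
        1.79930578e-02,  6.46477114e-03, -1.41420460e-05]), 'eef_pos': array([ 6.24747782e+02, -4.71420226e-02,  2.30862303e+02]), 'tool_rot': array([[ 9.99999621e-01, -5.11803639e-05, -8.69051779e-04],
       [-5.12337990e-05, -9.99999997e-01, -6.14645309e-05],
       [-8.69048631e-04,  6.15090324e-05, -9.99999620e-01]]), 'ft_force': array([-0.43831089,  0.03670124, -0.4816938 ]), 'torque': array([ 0.05358557, -0.05093669, -0.02750286]), 'finger_gap': 85.63285955822874} -18.700000000000003
```

View pics/scene0.png

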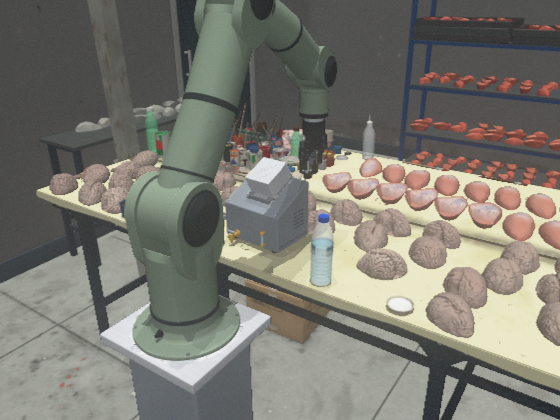

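View pics/side0.png

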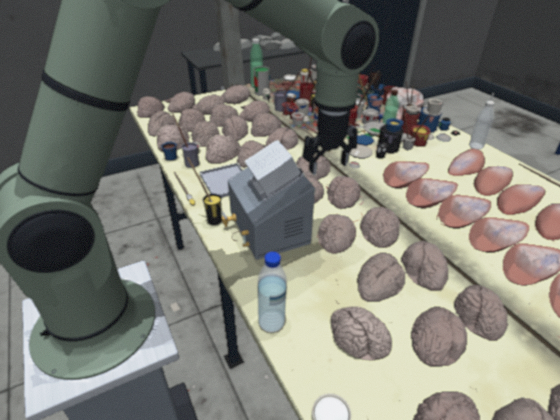

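View pics/wrist0.png

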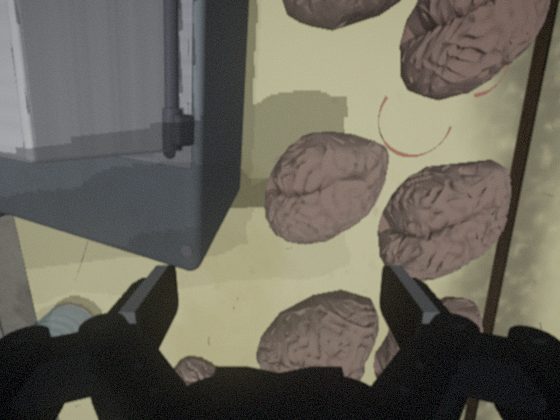

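```bash
cat > h.py <<'E'
import numpy as np,cv2
def cloud(c):
    z=np.array(c["range_z"],float); h,w=z.shape
    u,v=np.meshgrid(np.arange(w),np.arange(h))
    p=np.stack([(u-c["cx"])/c["fx"]*z,-(v-c["cy"])/c["fy"]*z,-z,np.ones_like(z)],-1)
    P=p@np.array(c["cam_to_world"]).T
    P=P[...,:3]; P[z==0]=np.nan
    return P
def proj(c,p):
    q=np.linalg.inv(c["cam_to_world"])@np.append(p,1)
    return np.array([c["cx"]+c["fx"]*q[0]/-q[2],c["cy"]+c["fy"]*-q[1]/-q[2]])
E
python3 - <<'E'
from h import *
for n,(x0,y0,x1,y1) in dict(scene=(200,130,360,300),side=(150,120,340,350)).items():
    c=np.load(f"/tmp/{n}0.npz"); P=cloud(c)
    cv2.imwrite(f"pics/{n}0z.png",cv2.resize(c["image"][y0:y1,x0:x1],None,fx=2.6,fy=2.6,interpolation=cv2.INTER_CUBIC))
    print(n,np.isfinite(P[...,0]).mean())
c=np.load("/tmp/side0.npz");P=cloud(c)
for uv in [(222,180),(212,200),(212,210),(272,258),(272,300),(272,150),(250,185),(270,190),(240,220),(300,180),(275,240)]:print(uv,P[uv[1],uv[0]].round(1))
c=np.load("/tmp/wrist0.npz");P=cloud(c)
for uv in [(60,80),(100,80),(140,80),(200,80),(60,180),(140,180),(220,80),(10,60),(200,200),(175,100)]:print('w',uv,P[uv[1],uv[0]].round(1))
E
```

```text
scene 0.8560841836734694
side 0.9897108843537415
(222, 180) [480.6 420.    4.3]
(212, 200) [382.8 236.   72.4]
(212, 210) [369.6 203.1  62.1]
(272, 258) [ 367.8 -190.   214.4]
(272, 300) [ 355.9 -212.   114.8]
(272, 150) [529.  125.4 260.4]
(250, 185) [467.5 140.3 158.5]
(270, 190) [490.   61.6 183.7]
(240, 220) [421.5 116.   68.2]
(300, 180) [566.9  39.3 204.6]
(275, 240) [470.9  -3.5  68.1]
w (60, 80) [557.8  79.1 261.6]
w (100, 80) [563.9  80.2 248.9]
w (140, 80) [570.9  81.7 231.6]
w (200, 80) [588.9  83.8 206.6]
w (60, 180) [493.1  30.2 170.6]
w (140, 180) [552.8  35.7 198.3]
w (220, 80) [590.6  87.7 160.8]
w (10, 60) [550.4  83.6 270.8]
w (200, 200) [585.4  27.1 206.7]
w (175, 100) [580.1  74.7 218.2]
```

View pics/side0z.png

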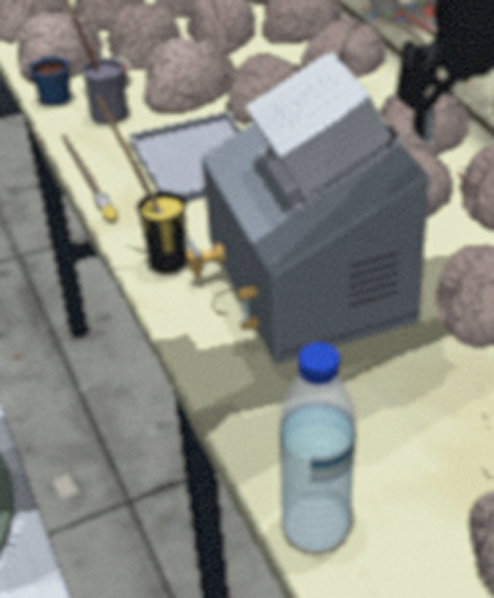

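View pics/scene0z.png

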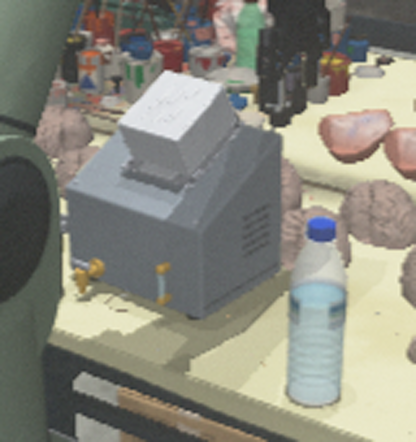

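```bash
cat > fit.py <<'E'
from h import *
import sys
rng=np.random.default_rng(0)
def normals(P,k=3):
    dx=np.full_like(P,np.nan);dy=np.full_like(P,np.nan)
    dx[:,k:-k]=P[:,2*k:]-P[:,:-2*k];dy[k:-k]=P[2*k:]-P[:-2*k]
    n=np.cross(dy,dx);n/=np.linalg.norm(n,axis=-1,keepdims=True);return n
def planes(P,m):
    pts=P[m]
    n=normals(P)[m]; s=np.sign(n[:,2:3]);n=n*s
    sel=(abs(n[:,2]-np.cos(np.radians(25)))<.1)&(n[:,0]<-.1)
    return pts[sel],n[sel]
if __name__=="__main__":
  for nm in ["scene","side","wrist"]:
    c=np.load(f"/tmp/{nm}0.npz");P=cloud(c)
    m=np.isfinite(P[...,0])&(P[...,2]>90)&(P[...,2]<330)&(P[...,0]>380)&(P[...,0]<620)&(P[...,1]>-60)&(P[...,1]<220)
    p,n=planes(P,m)
    N=np.median(n,0);N/=np.linalg.norm(N)
    for it in range(3):
        d=p@N; h,e=np.histogram(d,bins=np.arange(d.min(),d.max()+3,3))
        if it==2: print(nm,len(p),N.round(3),[(int(a),int(b)) for a,b in zip(e,h) if b>25])
        # refit on strongest layer
        k=e[h.argmax()]+1.5; q=p[abs(d-k)<5]
        u,s,vt=np.linalg.svd(q-q.mean(0),full_matrices=False);N=vt[2]*np.sign(vt[2][2])
    print(len(q),N,np.degrees(np.arccos(N[2])),np.degrees(np.arctan2(-N[1],-N[0])), s/np.sqrt(len(q)))
E
python3 fit.py
```

```text
scene 1301 [-0.413  0.036  0.91 ] [(-54, 76), (-51, 350), (-48, 369), (-45, 126), (14, 49), (17, 168), (20, 111)]
876 [-0.41385717  0.03692979  0.90959245] 24.550907746117343 -5.099178283727231 [69.1754358  37.00195191  2.12589703]
side 2236 [-0.416  0.032  0.909] [(-52, 159), (-49, 1127), (-46, 262), (16, 213), (19, 441)]
1549 [-0.41581782  0.03164189  0.90889732] 24.646589259238457 -4.351567622383518 [67.22253105 38.06248598  1.32178057]
wrist 16279 [-0.418  0.014  0.909] [(-52, 10369), (-49, 2665), (-40, 321), (-37, 54), (7, 26), (10, 45), (13, 293), (16, 1599), (28, 113), (31, 132), (34, 155), (37, 172), (40, 144), (43, 26)]
13053 [-0.41753697  0.01395302  0.9085528 ] 24.693880676382353 -1.9139670533143844 [44.82538418 19.04000568  0.6185653 ]
```

```bash
cat > fit2.py <<'E'
from fit import *
def hoodfit(names,yaw=None):
    t=np.radians(25)
    for nm in names:
        c=np.load(f"/tmp/{nm}.npz");P=cloud(c)
        ok=np.isfinite(P[...,0])
        for yw in [-4,-2,0]:
            a=np.radians(yw); x=np.array([np.cos(a)*np.cos(t),np.sin(a)*np.cos(t),np.sin(t)]);y=np.array([-np.sin(a),np.cos(a),0]);z=np.cross(x,y)
            m=ok&(P[...,2]>90)&(P[...,2]<330)&(P[...,0]>380)&(P[...,0]<620)&(P[...,1]>-60)&(P[...,1]<220)
            p=P[m];d=p@z
            # slope, top
            ns,_=np.histogram(d,bins=np.arange(-70,40,1)); 
            lo=-70+ns[:50].argmax()+.5; hi=-70+70+ns[70:].argmax()+.5
            q=p[abs(d-hi)<4]
            X=q@x;Y=q@y
            r=cv2.minAreaRect(np.c_[X,Y].astype(np.float32))
            print(nm,yw,lo,hi,len(q),'X',np.percentile(X,[0.5,2,98,99.5]).round(1),'Y',np.percentile(Y,[.5,2,98,99.5]).round(1),r)
import sys
if __name__=="__main__": hoodfit(sys.argv[1:])
E
python3 fit2.py scene0 side0 wrist0
```

```text
scene0 -4 -53.5 12.5 564 X [498.8 501.3 628.8 639.2] Y [ 30.6  35.2 189.6 191.9] ((571.6173706054688, 112.35921478271484), (147.36903381347656, 168.5269012451172), 0.09561902284622192)
scene0 -2 -54.5 11.5 589 X [502.3 505.2 628.9 638.1] Y [ 11.6  18.8 171.8 173. ] ((574.8013305664062, 92.67752838134766), (162.6212158203125, 147.298095703125), 88.28277587890625)
scene0 0 -55.5 11.5 558 X [504.7 508.4 629.3 638.4] Y [ -8.3  -2.1 152.9 155.3] ((577.9725952148438, 74.67105865478516), (161.19041442871094, 148.01596069335938), 85.84803771972656)
side0 -4 -51.5 15.5 1020 X [502.4 504.1 630.6 654.1] Y [ 32.5  47.6 191.7 194.6] ((576.1935424804688, 103.0836181640625), (139.44886779785156, 226.63162231445312), 27.507183074951172)
side0 -2 -52.5 13.5 1021 X [506.1 508.2 613.7 643. ] Y [ 13.1  73.8 174.4 177.6] ((603.756591796875, 102.93231201171875), (132.9111328125, 235.99148559570312), 63.072174072265625)
side0 0 -53.5 12.5 1012 X [509.1 511.9 617.4 640.1] Y [ -7.4  55.1 156.2 158.3] ((602.494873046875, 74.77262115478516), (163.58587646484375, 190.691650390625), 84.9565200805664)
wrist0 -4 -52.5 14.5 6868 X [594.5 596.3 686.  688.4] Y [ 47.6  51.  136.1 136.9] ((632.71484375, 81.62133026123047), (44.74982833862305, 119.84188842773438), 43.577579498291016)
wrist0 -2 -53.5 13.5 6541 X [597.2 599.1 687.2 689.6] Y [ 26.2  29.3 116.7 117.7] ((634.9841918945312, 61.78300476074219), (44.73963928222656, 119.8038558959961), 41.797969818115234)
wrist0 0 -53.5 12.5 6330 X [599.4 601.2 687.1 690.1] Y [ 4.4  7.5 97.4 98.3] ((634.93505859375, 40.55731201171875), (48.181453704833984, 119.63544464111328), 39.9404296875)
```

```bash
python3 - <<'E'
from workcell import *
import cv2,numpy as np
R=np.array([[0,1,0],[1,0,0],[0,0,-1]],float).T
R=np.column_stack([[0,1,0],[1,0,0],[0,0,-1]])
movep([560,115,390],R)
c=camera("wrist"); cv2.imwrite("pics/wrist1.png",c["image"]); np.savez("/tmp/wrist1.npz",**c)
print(read_state()["time"],c["cam_to_world"].round(2))
E
python3 fit2.py wrist1
```

```text
1.3917 [[ 0.0000e+00 -9.6000e-01 -2.8000e-01  4.9048e+02]
 [ 1.0000e+00  0.0000e+00  0.0000e+00  1.1460e+02]
 [-0.0000e+00 -2.8000e-01  9.6000e-01  5.3185e+02]
 [ 0.0000e+00  0.0000e+00  0.0000e+00  1.0000e+00]]
wrist1 -4 -52.5 15.5 15382 X [503.5 505.4 608.  609.2] Y [ 94.   95.6 190.9 192.5] ((555.947509765625, 143.2938995361328), (100.17601776123047, 107.3931884765625), 89.45513153076172)
wrist1 -2 -53.5 13.5 15383 X [507.4 509.7 612.1 613.9] Y [ 76.   78.1 173.4 175.5] ((560.1771240234375, 125.72369384765625), (100.10574340820312, 107.32572937011719), 87.73500061035156)
wrist1 0 -53.5 11.5 15385 X [510.5 513.3 616.  618.4] Y [ 57.5  60.2 155.8 158.6] ((563.8734741210938, 108.08753967285156), (100.0771713256836, 107.32146453857422), 85.92591857910156)
```

View pics/wrist1.png

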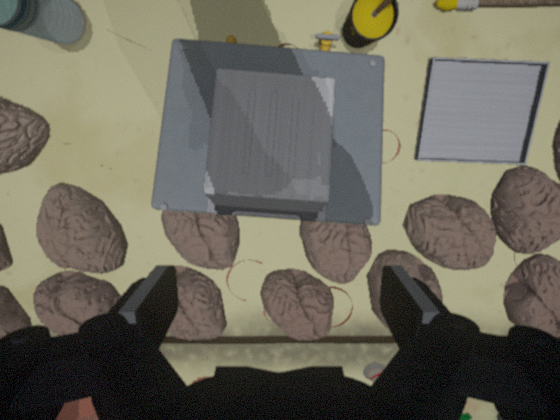

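```bash
cat > fr.py <<'E'
import numpy as np,json
t=np.radians(25)
def frame(yw):
    a=np.radians(yw); x=np.array([np.cos(a)*np.cos(t),np.sin(a)*np.cos(t),np.sin(t)]);y=np.array([-np.sin(a),np.cos(a),0])
    return np.column_stack([x,y,np.cross(x,y)])
E
python3 - <<'E'
from h import *; from fr import *
for nm in ["wrist1","side0","scene0"]:
  c=np.load(f"/tmp/{nm}.npz");P=cloud(c);ok=np.isfinite(P[...,0])
  F=frame(-4.6)
  m=ok&(P[...,2]>90)&(P[...,2]<330)&(P[...,0]>380)&(P[...,0]<620)&(P[...,1]>-60)&(P[...,1]<220)
  L=P[m]@F
  top=L[(abs(L[:,2]-15)<5)&(L[:,0]<620)&(L[:,1]>70)]; r=cv2.minAreaRect(top[:,:2].astype(np.float32))
  sl=L[abs(L[:,2]+52)<5]
  print(nm,r,np.median(top[:,2]),np.median(sl[:,2]),np.percentile(top[:,0],[1,99]),np.percentile(top[:,1],[1,99]))
  lip=L[(L[:,0]<505)&(L[:,2]>-50+3)&(L[:,2]<-35)]
  if len(lip): print('lip',len(lip),np.percentile(lip[:,0],[2,98]),np.percentile(lip[:,1],[2,98]))
  # tray
  m=ok&(abs(P[...,2]-3)<8)&(P[...,0]>380)&(P[...,0]<620)&(P[...,1]>240)&(P[...,1]<480)
  hsv=cv2.cvtColor(c["image"],cv2.COLOR_BGR2HSV)
  g=m&(hsv[...,1]<45)&(hsv[...,2]>80)
  g=cv2.morphologyEx(g.astype(np.uint8),cv2.MORPH_OPEN,np.ones((5,5)))
  n,lab,st,ce=cv2.connectedComponentsWithStats(g);k=1+st[1:,4].argmax()
  q=P[lab==k]; print('tray',len(q),cv2.minAreaRect(q[:,:2].astype(np.float32)),np.median(q[:,2]))
E
```

```text
wrist1 ((554.5621948242188, 148.507080078125), (107.3915786743164, 100.17986297607422), 0.00120896240696311) 15.768214056401872 -51.93413477913369 [502.80105191 607.71032919] [ 99.81313287 197.17054984]
tray 9517 ((491.1722412109375, 408.0858459472656), (148.228515625, 139.69163513183594), 87.7283706665039) 2.6838166434354207
side0 ((553.9541625976562, 149.42640686035156), (106.77255249023438, 105.49906158447266), 0.15359342098236084) 16.424963229347252 -51.10306875386554 [501.34599509 606.18542917] [ 98.12008319 198.40902666]
lip 82 [486.79891269 502.44141994] [100.36035034 178.97202226]
tray 497 ((493.2848815917969, 414.3966064453125), (134.49441528320312, 134.40768432617188), 87.30612182617188) 3.496201449795308
scene0 ((552.8631591796875, 146.1673126220703), (112.68132781982422, 106.80477142333984), 0.6393998265266418) 14.603389365595964 -52.57108170676385 [499.3593068  605.99168385] [ 95.15647413 196.15481907]
lip 97 [444.96400391 503.53169248] [ 49.49183515 216.50582332]Traceback (most recent call last):
  File "<stdin>", line 17, in <module>
ValueError: attempt to get argmax of an empty sequence
```

```bash
cat >> fr.py <<'E'
F=frame(-4.6); H=F@np.array([608.,148.5,-44.0])
def W(p): return H+F@np.asarray(p,float)
def rot(p,th):
    x,z=p; return np.array([x*np.cos(th)+z*np.sin(th),-x*np.sin(th)+z*np.cos(th)])
TRAY=np.array([491,403.,2.7])
# tool pointing angle: al = degrees below slope x (local dir (cos,0,-sin)), jaws along y
def tool(al,flip=1,side=0):
    a=np.radians(al); z=np.array([np.cos(a)*np.cos(np.radians(side)),np.sin(np.radians(side)),-np.sin(a)*np.cos(np.radians(side))])
    x=np.array([0,1.,0])*flip; x=x-z*(x@z); x/=np.linalg.norm(x); return F@np.column_stack([x,np.cross(z,x),z])
E
python3 - <<'E'
from workcell import *
from fr import *
print(H, W([-107,0,60]),W([-121,0,-6]),W([-56,0,12]))
for flip in (1,-1):
 for side in (-30,0,30):
  for al in (25,35,45,55,65,75,90):
    out=''
    for th in (.3,.6,.9,1.2,1.5,1.75):
        p=rot((-121,-6),th); q=inverse_kinematics(W([p[0],0,p[1]]),tool(al,flip,side)); out+=' .' if q is None else ' Y'
    print(flip,side,al,out)
E
```

```text
[579.70502974 102.33792308 217.07436051] [457.76704716 112.14882021 226.23267372] [472.92256789 110.92943596 160.49970412] [524.06019253 106.81500037 204.2834313 ]
1 -30 25  Y Y Y Y Y Y
1 -30 35  Y Y Y Y Y Y
1 -30 45  Y Y Y Y Y Y
1 -30 55  Y Y Y Y Y Y
1 -30 65  Y Y Y Y Y Y
1 -30 75  Y Y Y Y Y Y
1 -30 90  Y Y Y Y Y Y
1 0 25  . . . . . .
1 0 35  . . . . . .
1 0 45  . . . . . .
1 0 55  . . . . . Y
1 0 65  . . . . Y Y
1 0 75  . . Y Y Y Y
1 0 90  Y Y Y Y Y Y
1 30 25  . . . . . .
1 30 35  . . . . . .
1 30 45  . . . . . .
1 30 55  . . . . . .
1 30 65  . . . . . Y
1 30 75  . . . . . .
1 30 90  Y Y Y Y Y Y
-1 -30 25  Y Y Y Y Y Y
-1 -30 35  Y Y Y Y Y Y
-1 -30 45  Y Y Y Y Y Y
-1 -30 55  Y Y Y Y Y Y
-1 -30 65  Y Y Y Y . .
-1 -30 75  Y Y Y Y Y Y
-1 -30 90  Y Y Y Y Y Y
-1 0 25  . . . . . .
-1 0 35  . . . . . .
-1 0 45  . . . . . .
-1 0 55  . . . . . .
-1 0 65  . . . . . .
-1 0 75  . . . . . .
-1 0 90  Y Y Y Y Y Y
-1 30 25  . . . . . .
-1 30 35  . . . . . .
-1 30 45  . . . . . .
-1 30 55  . . . . . .
-1 30 65  . . . . . Y
-1 30 75  . . . . . Y
-1 30 90  . Y Y Y Y Y
```

Run:
```python
from workcell import *
from fr import *
R=tool(90)
clamp()
movep(W([-97,0,90]),R)
print(read_state()["ft_force"]@F)
g=movel(W([-97,0,52]),max_speed=25,guard=9)
s=read_state();L=(s["eef_pos"]-H)@F
print(g,L.round(2),(s["ft_force"]@F).round(2),s["time"])
```

```text
[0.0832494  1.0736416  0.46419335]
True [-9.760e+01 -9.000e-02  5.838e+01] [0.45 0.05 2.5 ] 4.2417
```

Run:
```python
from workcell import *
from fr import *
for z in (57.5,56.5,55.5,55):
    g=movel(W([-97,0,z]),max_speed=8,guard=8)
    wait(.1)
    s=read_state();L=(s["eef_pos"]-H)@F
    f=s["ft_force"]@F
    print(g,L.round(2),f.round(2),s["time"])
    if f[2]>9: break
```

```text
True [-97.86  -0.1   57.69] [0.04 0.46 4.51] 4.55
True [-98.03  -0.11  56.99] [-1.05 -0.46  3.84] 4.8583
True [-98.25  -0.13  56.39] [-0.91  0.26  3.96] 5.1667
True [-98.47  -0.16  55.82] [-1.    1.03  5.26] 5.475
```

Run:
```python
from workcell import *
from fr import *
for z in (55.3,54.8,54.3,53.8):
    movel(W([-97,0,z]),max_speed=6); wait(.15)
    s=read_state();L=(s["eef_pos"]-H)@F
    f=s["ft_force"]@F
    print(L.round(2),f.round(2),s["time"])
    if f[2]>7.5: break
movel(W([-97,0,110]),max_speed=80)
c=camera("side"); import cv2; cv2.imwrite("pics/side2.png",c["image"][100:300,150:400].repeat(3,0).repeat(3,1)); np.savez("/tmp/side2.npz",**c)
```

```text
[-98.28  -0.15  55.43] [-13.02  -0.13  22.71] 6.0417
```

View pics/side2.png

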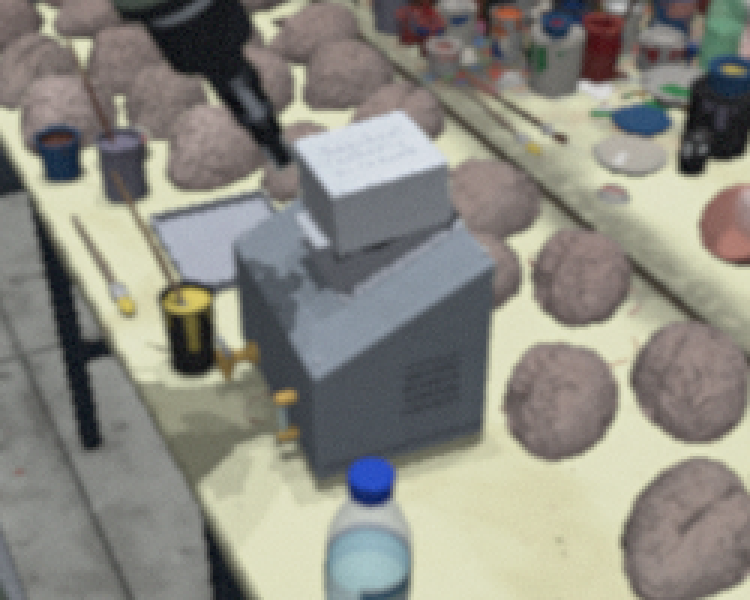

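```bash
python3 - <<'E'
from h import *
c=np.load("/tmp/side2.npz");P=cloud(c);hsv=cv2.cvtColor(c["image"],cv2.COLOR_BGR2HSV)
ok=np.isfinite(P[...,0])
m=ok&(P[...,0]>300)&(P[...,0]<460)&(P[...,1]>150)&(P[...,1]<330)&(P[...,2]>60)&(P[...,2]<300)
q=P[m]
for a in range(60,240,15):
    s=q[(q[:,2]>=a)&(q[:,2]<a+15)]
    if len(s):print(a,len(s),np.median(s,0).round(0),s.min(0).round(0),s.max(0).round(0))
E
python3 - <<'E'
from workcell import *
from fr import *
print(read_state()["qpos"].round(2))
def tl(al,side,roll):
    R=tool(al,1,side); r=np.radians(roll); return R@np.array([[np.cos(r),-np.sin(r),0],[np.sin(r),np.cos(r),0],[0,0,1]])
for side in (-60,-45,-30,-15,15,30,45,60,75):
  for al in (35,50,65,80,90):
    out=[]
    for roll in range(-180,180,30):
        o=''
        for th in (.3,.7,1.1,1.5,1.75):
            p=rot((-121,-6),th); q=inverse_kinematics(W([p[0],0,p[1]-10]),tl(al,side,roll)); o+='.' if q is None else 'Y'
        if o.count('.')==0: out.append(roll)
    d=tl(al,side,0)[:,2]
    print(side,al,d.round(2),out)
E
```

```text
60 132 [382. 208.  71.] [352. 152.  60.] [430. 256.  75.]
75 196 [384. 228.  80.] [350. 155.  75.] [431. 257.  90.]
90 40 [426. 204.  98.] [365. 154.  90.] [430. 241. 105.]
105 42 [425. 205. 113.] [360. 151. 105.] [430. 246. 119.]
120 52 [427. 195. 129.] [356. 151. 120.] [431. 247. 135.]
135 200 [442. 190. 143.] [354. 151. 135.] [460. 254. 150.]
150 30 [452. 195. 152.] [349. 153. 150.] [460. 257. 163.]
165 11 [348. 258. 173.] [345. 254. 165.] [352. 261. 178.]
180 11 [345. 263. 186.] [342. 256. 180.] [348. 268. 195.]
195 9 [340. 267. 203.] [338. 260. 196.] [342. 269. 209.]
210 3 [337. 269. 214.] [336. 268. 212.] [339. 270. 215.]
[-0.02  0.05 -0.55  2.25  0.54  0.57  0.51]
-60 35 [ 0.42 -0.9  -0.09] [-180, -150, -120, -90, -60, -30, 0, 30, 60, 90, 120]
-60 50 [ 0.38 -0.9  -0.21] [-180, -150, -120, -90, -60, -30, 0, 30, 60, 90, 120, 150]
-60 65 [ 0.31 -0.89 -0.32] [-150, -120, -90, -60, -30, 0, 30, 60, 90, 120, 150]
-60 80 [ 0.22 -0.89 -0.41] [-180, -150, -120, -90, -60, -30, 0, 30, 60, 90, 120, 150]
-60 90 [ 0.14 -0.88 -0.45] [-180, -120, -90, -60, -30, 0, 30, 60, 90, 120, 150]
-45 35 
[... 1574 characters left out ...]
 -150, -120, -90, -60, -30, 0, 30, 60, 90, 120, 150]
60 35 [ 0.56  0.82 -0.09] []
60 50 [ 0.52  0.83 -0.21] []
60 65 [ 0.45  0.83 -0.32] []
60 80 [ 0.36  0.84 -0.41] [-180, -150, -120, -90, -60, 0, 30, 60, 90, 120, 150]
60 90 [ 0.28  0.85 -0.45] [-180, -150, -120, -90, -60, 0, 30, 60, 90, 120, 150]
75 35 [ 0.33  0.94 -0.04] [-180, -150, -120, -90, -60, -30, 0, 60, 90, 120, 150]
75 50 [ 0.31  0.94 -0.11] [-180, -150, -120, -90, -60, -30, 60, 90, 120, 150]
75 65 [ 0.28  0.95 -0.17] [-180, -150, -120, -90, -60, -30, 30, 60, 90, 120, 150]
75 80 [ 0.23  0.95 -0.21] [-180, -150, -120, -90, -60, 0, 30, 60, 90, 120, 150]
75 90 [ 0.19  0.95 -0.23] [-180, -150, -120, -90, -60, 0, 30, 60, 90, 120, 150]
```

```bash
cat >> fr.py <<'E'
def lipR(al=70,side=-55,roll=0):
    a,s=np.radians(al),np.radians(side); d=np.array([np.cos(a)*np.cos(s),np.sin(s),-np.sin(a)*np.cos(s)])
    n=np.array([0,0,1.])-(-d[2]*-1)*d; n/=np.linalg.norm(n)
    y=-n; x=np.cross(y,d); R=np.column_stack([x,y,d]); r=np.radians(roll)
    return F@R@np.array([[np.cos(r),-np.sin(r),0],[np.sin(r),np.cos(r),0],[0,0,1]]), d, n
def C(th,xh=-114,zh=-27,y=20):
    p=rot((xh,zh),th); return np.array([p[0],y,p[1]])
E
python3 - <<'E'
from workcell import *
from fr import *
R,d,n=lipR(); print(d,n,R.T@R)
pre=C(.33)-85*d
print(pre,W(pre))
for nm,p in [('pre',pre),('pre2',pre+[0,0,40])]+[(t,C(t)) for t in (.33,.7,1.1,1.4,1.6,1.75,1.85)]:
    for roll in (0,):
        q=inverse_kinematics(W(p),lipR(roll=roll)[0]); print(nm,p.round(0),None if q is None else q.round(2))
E
```

```text
[ 0.19617469 -0.81915204 -0.53898554] [ 0.12552943 -0.52416389  0.84231501] [[ 1.00000000e+00 -5.02556544e-17  2.01880505e-17]
 [-5.02556544e-17  1.00000000e+00 -1.23362713e-16]
 [ 2.01880505e-17 -1.23362713e-16  1.00000000e+00]]
[-133.272838     89.62792376   57.21153326] [442.3951926  203.30316941 212.60208348]
pre [-133.   90.   57.] [-1.04  0.76 -0.04  1.84  0.8   1.54  1.5 ]
pre2 [-133.   90.   97.] [-1.07  0.69 -0.04  1.85  0.77  1.59  1.53]
0.33 [-117.   20.   11.] [-0.49  0.87 -0.66  1.92  1.1   1.8   1.26]
0.7 [-105.   20.   53.] [-0.47  0.8  -0.7   1.93  1.07  1.84  1.3 ]
1.1 [-76.  20.  89.] [-0.44  0.73 -0.72  1.9   1.07  1.88  1.4 ]
1.4 [-46.  20. 108.] [-0.41  0.69 -0.73  1.85  1.09  1.9   1.48]
1.6 [-24.  20. 115.] [-0.39  0.68 -0.73  1.82  1.11  1.91  1.54]
1.75 [ -6.  20. 117.] [-0.38  0.68 -0.72  1.79  1.14  1.92  1.59]
1.85 [  5.  20. 117.] [-0.37  0.68 -0.72  1.76  1.15  1.92  1.61]
```

Run:
```python
from workcell import *
from fr import *
for al,side in ((70,-55),(80,-55),(80,-50),(90,-50),(90,-45),(90,-55)):
  for roll in (0,30,-30):
    R,d,n=lipR(al,side,roll); o=[]
    for t in (.33,1.1,1.8):
        q=inverse_kinematics(W(C(t)),R); o.append(None if q is None else q.round(2).tolist())
    print(al,side,roll,R[:,2].round(2),o)
```

```text
70 -55 0 [ 0.34 -0.85 -0.41] [[-0.49, 0.87, -0.66, 1.92, 1.1, 1.8, 1.26], [-0.44, 0.73, -0.72, 1.9, 1.07, 1.88, 1.4], [-0.37, 0.68, -0.72, 1.77, 1.14, 1.92, 1.6]]
70 -55 30 [ 0.34 -0.85 -0.41] [[-0.52, 0.86, -0.61, 1.92, 1.08, 1.76, 0.75], [-0.47, 0.72, -0.68, 1.9, 1.05, 1.85, 0.89], [-0.41, 0.66, -0.67, 1.78, 1.13, 1.89, 1.09]]
70 -55 -30 [ 0.34 -0.85 -0.41] [[-0.46, 0.89, -0.71, 1.92, 1.11, 1.83, 1.77], [-0.43, 0.74, -0.75, 1.9, 1.07, 1.89, 1.91], [-0.47, 0.64, -0.58, 1.78, 1.1, 1.84, 2.15]]
80 -55 0 [ 0.26 -0.84 -0.47] [[-0.46, 0.84, -0.65, 1.88, 1.04, 1.75, 1.26], [-0.42, 0.71, -0.7, 1.85, 1.0, 1.84, 1.39], [-0.37, 0.67, -0.7, 1.72, 1.07, 1.89, 1.59]]
80 -55 30 [ 0.26 -0.84 -0.47] [[-0.48, 0.84, -0.63, 1.88, 1.03, 1.74, 0.74], [-0.44, 0.7, -0.68, 1.85, 0.99, 1.82, 0.88], [-0.39, 0.66, -0.66, 1.72, 1.06, 1.87, 1.07]]
80 -55 -30 [ 0.26 -0.84 -0.47] [[-0.43, 0.86, -0.7, 1.88, 1.06, 1.79, 1.77], [-0.4, 0.71, -0.73, 1.85, 1.01, 1.86, 1.91], [-0.39, 0.66, -0.66, 1.72, 1.06, 1.87, 2.12]]
80 -50 0 [ 0.31 -0.79 -0.53] [[-0.45, 0.79, -0.66, 1.94, 1.06, 1.67, 1.28], [-0.41, 0.65, -0.7, 1.9,
[... 1210 characters left out ...]
5, 1.72, 0.96, 1.69, 1.1]]
90 -45 -30 [ 0.24 -0.73 -0.64] [[-0.36, 0.74, -0.72, 1.92, 1.01, 1.58, 1.78], [-0.31, 0.6, -0.76, 1.87, 0.95, 1.67, 1.93], [-0.27, 0.57, -0.73, 1.72, 0.98, 1.73, 2.12]]
90 -55 0 [ 0.18 -0.84 -0.52] [[-0.44, 0.83, -0.64, 1.83, 0.97, 1.73, 1.25], [-0.41, 0.69, -0.68, 1.79, 0.93, 1.82, 1.38], [-0.36, 0.67, -0.67, 1.65, 1.0, 1.89, 1.57]]
90 -55 30 [ 0.18 -0.84 -0.52] [[-0.45, 0.82, -0.63, 1.83, 0.97, 1.72, 0.73], [-0.41, 0.69, -0.67, 1.79, 0.93, 1.81, 0.86], [-0.37, 0.66, -0.65, 1.65, 0.99, 1.88, 1.05]]
90 -55 -30 [ 0.18 -0.84 -0.52] [[-0.41, 0.84, -0.69, 1.83, 0.99, 1.76, 1.76], [-0.38, 0.71, -0.72, 1.79, 0.95, 1.84, 1.89], [-0.35, 0.67, -0.68, 1.65, 1.0, 1.89, 2.09]]
```

```bash
sed -i 's/al=70,side=-55/al=80,side=-50/; s/y=20):/y=22):/' fr.py
python3 - <<'E'
from workcell import *
from fr import *
import cv2
R,d,n=lipR()
movel(W([-125,70,150]))
movep(W(C(.33)-85*d+[0,0,30]),R)
movel(W(C(.33)-85*d),max_speed=100)
s=read_state();print(s["time"],s["ft_force"].round(1))
c=camera("side"); cv2.imwrite("pics/side3.png",c["image"][100:300,150:400].repeat(3,0).repeat(3,1))
c=camera("scene"); cv2.imwrite("pics/scene3.png",c["image"][100:300,150:400].repeat(3,0).repeat(3,1))
E
```

```text
9.175 [-0.2 -0.4  0.5]
```

View pics/side3.png

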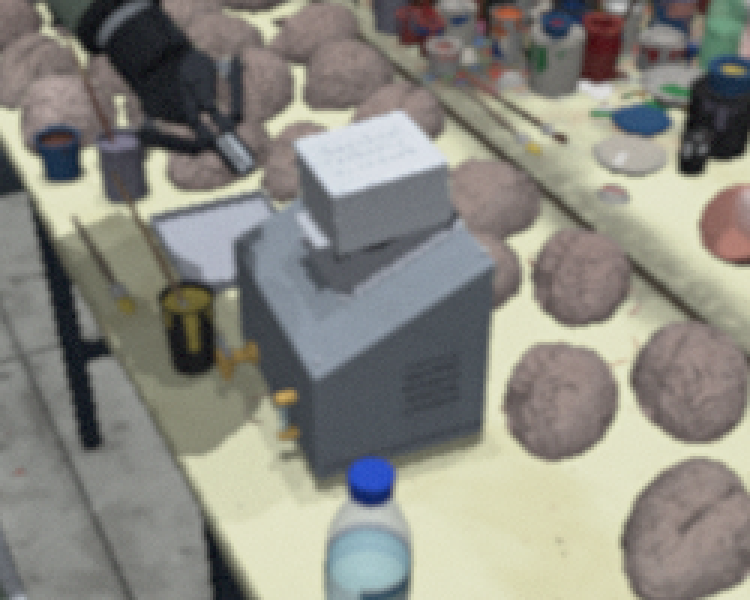

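View pics/scene3.png

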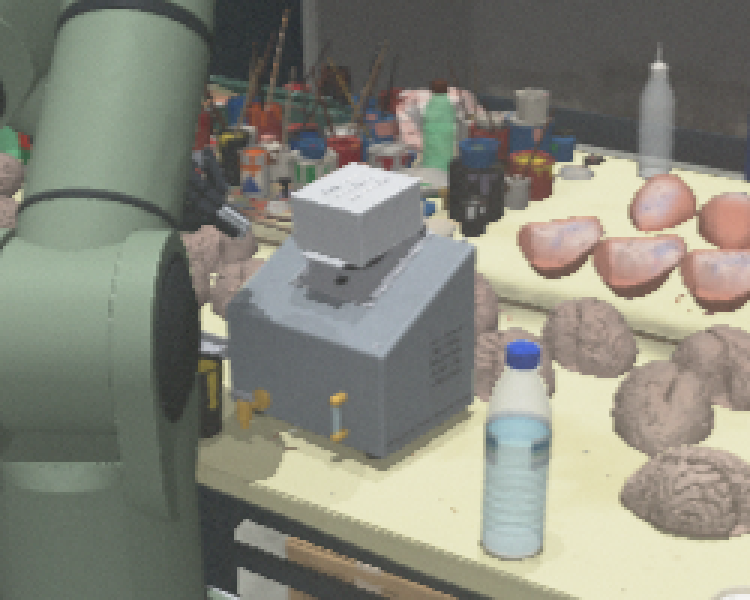

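Run:
```python
from workcell import *
from fr import *
import cv2
R,d,n=lipR()
g=movel(W(C(.33)),max_speed=80,guard=12)
s=read_state();print(g,((s["eef_pos"]-H)@F).round(1),s["time"],(s["ft_force"]@F).round(1))
c=camera("side"); cv2.imwrite("pics/side4.png",c["image"][100:300,150:400].repeat(3,0).repeat(3,1))
if not g:
  for t in (.45,.6):
    g=movel(W(C(t)),max_speed=60,guard=20)
    s=read_state();print(t,g,((s["eef_pos"]-H)@F).round(1),s["time"],(s["ft_force"]@F).round(1))
    if g: break
c=camera("side"); cv2.imwrite("pics/side5.png",c["image"][100:300,150:400].repeat(3,0).repeat(3,1))
```

```text
False [-116.6   22.5   11.6] 10.4833 [-0.7  0.   0.2]
0.45 False [-114.3   22.2   25.7] 10.9167 [-2.   1.   0.4]
0.6 False [-109.1   22.    42.4] 11.3583 [-0.   1.  -0.9]
```

View pics/side5.png

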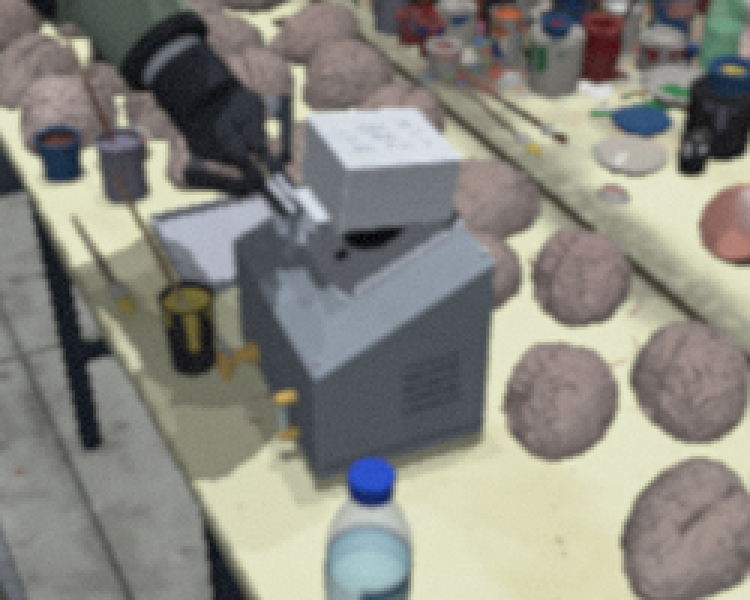

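Run:
```python
from workcell import *
from fr import *
import cv2
R,d,n=lipR()
for t in (.75,.9,1.05,1.2):
    g=movel(W(C(t,xh=-112,y=20)),max_speed=70,guard=25)
    s=read_state();print(t,g,((s["eef_pos"]-H)@F).round(1),s["time"],(s["ft_force"]@F).round(1))
    if g: break
c=camera("side"); cv2.imwrite("pics/side6.png",c["image"][100:300,150:400].repeat(3,0).repeat(3,1))
```

```text
0.75 False [-100.    19.9   57. ] 11.8 [ 0.1  1.7 -1.2]
0.9 False [-90.5  19.9  71.3] 12.2 [-1.1  1.4  0.2]
1.05 False [-78.9  20.   84. ] 12.6 [-0.1  0.4 -1.7]
1.2 False [-65.6  19.9  94.8] 13.0 [-0.3  0.5  0.2]
```

View pics/side6.png

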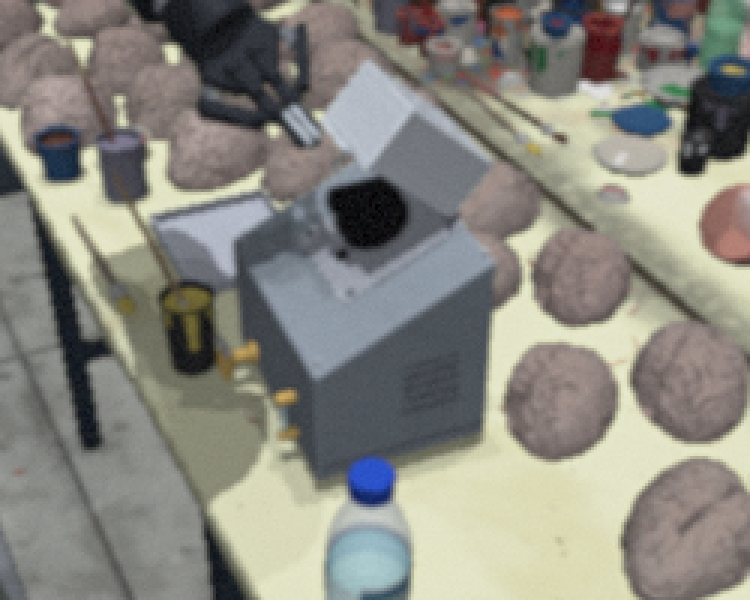

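Run:
```python
from workcell import *
from fr import *
import cv2
R,d,n=lipR()
for t in (1.35,1.5,1.65,1.8):
    g=movel(W(C(t,xh=-112,y=20)),max_speed=80,guard=25)
    s=read_state();print(t,g,((s["eef_pos"]-H)@F).round(1),s["time"],(s["ft_force"]@F).round(1))
    if g: break
c=camera("side"); cv2.imwrite("pics/side7.png",c["image"][100:300,150:400].repeat(3,0).repeat(3,1))
```

```text
1.35 False [-50.9  19.9 103.4] 13.4167 [-0.2 -0.1  0.5]
1.5 False [-35.   19.9 109.7] 13.7833 [-0.7 -0.2 -1.3]
1.65 False [-18.3  19.9 113.7] 14.15 [-0.4 -1.  -0.4]
1.8 False [ -1.1  19.9 115.1] 14.5167 [-0.1 -0.5  0.1]
```

View pics/side7.png

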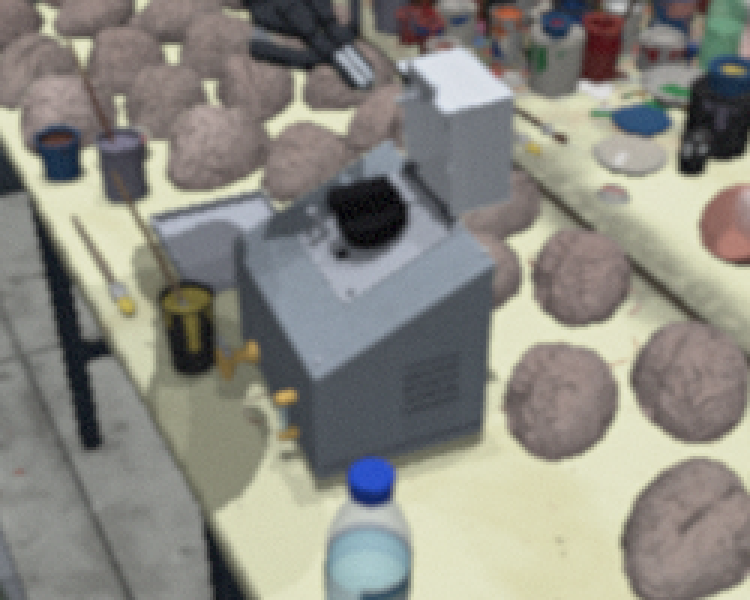

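Run:
```python
from workcell import *
from fr import *
import cv2
R,d,n=lipR()
movel(W(C(1.8,xh=-112,y=20)-60*d+[-30,0,60]),max_speed=180)
R=np.column_stack([[0,1,0],[1,0,0],[0,0,-1]])
movep([525,115,400],R)
open_gripper()
wait(.2)
c=camera("wrist"); cv2.imwrite("pics/wrist8.png",c["image"]); np.savez("/tmp/wrist8.npz",**c)
print(read_state()["time"])
```

```text
17.3167
```

View pics/wrist8.png

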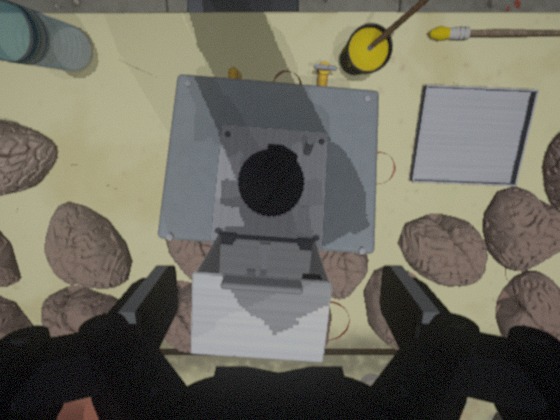

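Run:
```python
from h import *; from fr import *
c=np.load("/tmp/wrist8.npz");P=cloud(c);ok=np.isfinite(P[...,0])
L=(P-H)@F
m=ok&(abs(L[...,0]+56)<50)&(abs(L[...,1])<50)
l=L[m]; h,e=np.histogram(l[:,2],np.arange(-15,80,2)); print([(a,b) for a,b in zip(e,h) if b>20])
bar=l[l[:,2]>45]; 
for lo,hi in ((e[0],0),(30,42),(45,70)):
    q=l[(l[:,2]>lo)&(l[:,2]<hi)]; 
    if len(q)>10: print(lo,hi,len(q),q.mean(0).round(1),cv2.minAreaRect(q[:,:2].astype(np.float32)),cv2.minEnclosingCircle(q[:,:2].astype(np.float32)))
v=(np.clip((L[...,2]+10)/80,0,1)*255); v[~ok]=0
cv2.imwrite("pics/zmap8.png",cv2.resize(v.astype(np.uint8)[100:260,180:360],None,fx=4,fy=3.5,interpolation=cv2.INTER_NEAREST))
# slope check
m=ok&(L[...,0]<-130)&(L[...,0]>-160)&(abs(L[...,1])<90)&(abs(L[...,2]+8)<6); print('slope',np.median(L[m][:,2]))
hsv=cv2.cvtColor(c["image"],cv2.COLOR_BGR2HSV)
g=ok&(abs(P[...,2]-3)<7)&(P[...,0]>380)&(P[...,0]<620)&(P[...,1]>240)&(P[...,1]<500)&(hsv[...,1]<45)&(hsv[...,2]>80)
g=cv2.morphologyEx(g.astype(np.uint8),cv2.MORPH_OPEN,np.ones((5,5)))
n,lab,st,ce=cv2.connectedComponentsWithStats(g);k=1+st[1:,4].argmax()
q=P[lab==k];print('tray',cv2.minAreaRect(q[:,:2].astype(np.float32)),np.median(q[:,2]))
```

```text
[(np.int64(-9), np.int64(652)), (np.int64(-7), np.int64(4051)), (np.int64(-5), np.int64(253)), (np.int64(3), np.int64(24)), (np.int64(7), np.int64(21)), (np.int64(11), np.int64(24)), (np.int64(15), np.int64(22)), (np.int64(17), np.int64(27)), (np.int64(19), np.int64(41)), (np.int64(21), np.int64(57)), (np.int64(23), np.int64(412)), (np.int64(25), np.int64(1294)), (np.int64(27), np.int64(116)), (np.int64(29), np.int64(24)), (np.int64(41), np.int64(21)), (np.int64(43), np.int64(40)), (np.int64(45), np.int64(155)), (np.int64(47), np.int64(952)), (np.int64(49), np.int64(370))]
-15 0 4969 [-48.6  -1.   -6.2] ((-56.011024475097656, 0.0087127685546875), (99.91618347167969, 99.96160888671875), 0.02181011065840721) ((-56.09197998046875, -0.19578933715820312), 70.1556396484375)
30 42 109 [-42.4   1.   35.8] ((-47.432674407958984, 5.709489822387695), (17.472915649414062, 58.48490905761719), 40.50010299682617) ((-53.212188720703125, 0.7733011245727539), 29.264606475830078)
45 70 1478 [-55.1  -0.2  48.3] ((-56.1458625793457, 0.014947891235351562), (21.87216567993164, 59.799949645996094), 60.07831573486328) ((-55.923892974853516, 0.05691523849964142), 30.26512908935547)
slope -7.544807140530793
tray ((491.51727294921875, 412.3545227050781), (155.88916015625, 139.66465759277344), 87.79298400878906) 2.69045084858368
```

View pics/zmap8.png

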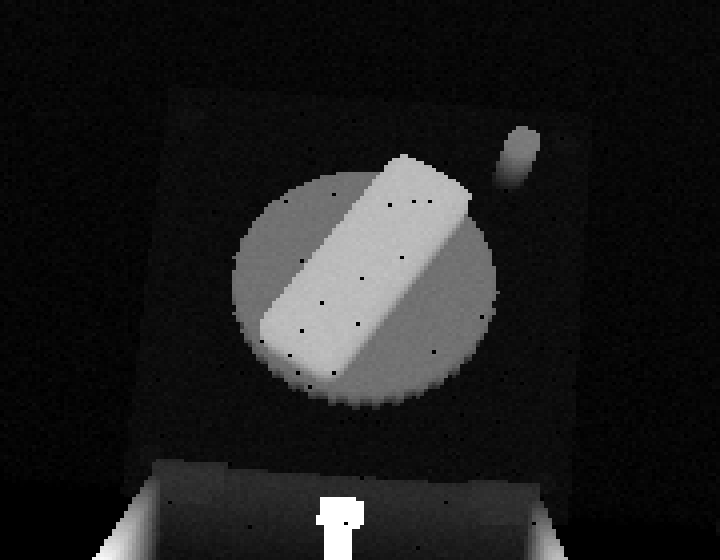

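```bash
cat >> fr.py <<'E'
def capR(psi):
    p=np.radians(psi); x=np.array([np.cos(p),np.sin(p),0]); z=np.array([0,0,-1.]); return F@np.column_stack([x,np.cross(z,x),z])
E
python3 - <<'E'
from workcell import *
from fr import *; from h import *
c=np.load("/tmp/wrist8.npz");L=(cloud(c)-H)@F
print('post',L[138:154,305:316].reshape(-1,3)[L[138:154,305:316].reshape(-1,3)[:,2]>5].max(0),np.median(L[138:154,305:316].reshape(-1,3)[L[138:154,305:316].reshape(-1,3)[:,2]>5],0))
for psi in (60,90,122):
  for z in (110,25,19): q=inverse_kinematics(W([-56,0,z]),capR(psi)); print(psi,z,None if q is None else q.round(2))
E
```

```text
post [-93.97329909  39.75799962  29.78102847] [-96.0804845   35.46164543  25.58315699]
60 110 [ 0.07  0.08 -0.59  2.16  0.52  0.61  0.07]
60 25 [-0.18  0.25 -0.31  2.2   0.76  0.44 -0.16]
60 19 [-0.2   0.26 -0.29  2.2   0.78  0.43 -0.17]
90 110 [ 0.07  0.09 -0.6   2.16  0.52  0.61  0.59]
90 25 [-0.12  0.25 -0.39  2.19  0.8   0.46  0.34]
90 19 [-0.13  0.26 -0.37  2.19  0.81  0.44  0.32]
122 110 [ 0.09  0.09 -0.62  2.16  0.52  0.61  1.14]
122 25 [-0.05  0.26 -0.46  2.19  0.83  0.47  0.87]
122 19 [-0.07  0.27 -0.44  2.19  0.85  0.46  0.85]
```

Run:
```python
from workcell import *
from fr import *
import cv2
def rep(k,g=None):
    s=read_state();print(k,g,((s["eef_pos"]-H)@F).round(2),round(s["time"],2),(s["ft_force"]@F).round(1),round(s["finger_gap"],1))
movep(W([-56.1,0,110]),capR(60))
g=movel(W([-56.1,0,27]),max_speed=90,guard=12); rep('down',g)
if not g:
    clamp(); rep('clamp')
c=camera("wrist"); cv2.imwrite("pics/wrist9.png",c["image"]);c=camera("side"); cv2.imwrite("pics/side9.png",c["image"][100:300,150:400].repeat(3,0).repeat(3,1))
```

```text
down False [-55.87   0.11  27.29] 19.41 [-0.9 -0.3  0.4] 85.3
clamp None [-55.97   0.08  27.2 ] 20.01 [-1.5 -0.6  5.6] 21.0
```

View pics/side9.png

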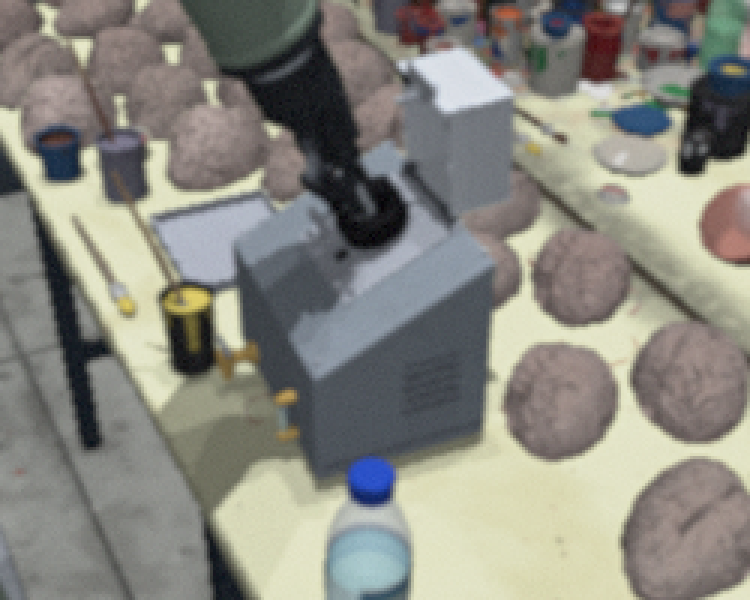

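View pics/wrist9.png

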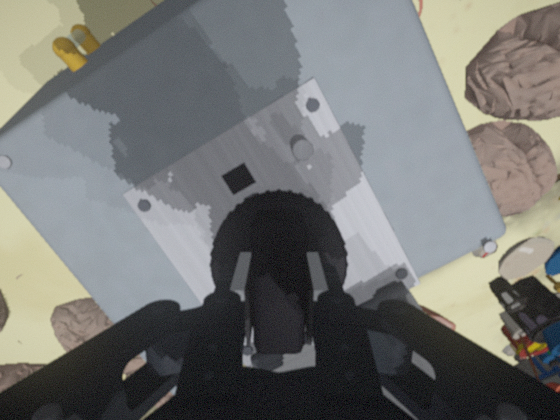

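Run:
```python
from workcell import *
from fr import *
def rep(k,g=None):
    s=read_state();f=s["ft_force"]@F;L=(s["eef_pos"]-H)@F;print(k,g,L.round(2),round(s["time"],2),f.round(1),round(s["finger_gap"],1)); return f,L
for z in (24.5,22.5,21,20,19.5,19,18.5,18):
    movel(W([-56.1,0,z]),max_speed=15); f,L=rep(z)
    if f[2]>35 or L[2]<20.6: break
```

```text
24.5 None [-55.96   0.06  24.73] 20.43 [-2.3  0.1 10.6] 21.0
22.5 None [-55.96   0.09  22.81] 20.71 [-1.5 -1.4 12.2] 20.7
21 None [-55.97   0.09  21.36] 20.96 [-3.2 -0.9 13.9] 21.1
20 None [-55.9    0.09  20.93] 21.21 [-6.3 -4.2 33.6] 21.0
19.5 None [-55.87   0.12  20.81] 21.46 [-9.3 -5.2 48.8] 20.8
```

Run:
```python
from workcell import *
from fr import *
import cv2
def rep(k,g=None):
    s=read_state();f=s["ft_force"]@F;L=(s["eef_pos"]-H)@F;x=F.T@s["tool_rot"][:,0];print(k,g,L.round(2),round(s["time"],2),f.round(1),(s["torque"]@F).round(2),round(s["finger_gap"],1),'psi',np.degrees(np.arctan2(x[1],x[0])).round(1)); return f,L
P=W([-56.1,0,20.5])
for psi in (60,75,90,105,121):
    movel(P,capR(psi),max_speed=60); f,L=rep(psi)
    if abs(f).max()>80: break
c=camera("wrist"); cv2.imwrite("pics/wrist10.png",c["image"])
```

```text
60 None [-55.95   0.09  21.05] 21.71 [-3.8 -1.2 17.1] [-0.37  1.13  0.01] 21.0 psi 60.0
75 None [-55.71   0.38  21.05] 22.12 [-1.6 -0.5 16.9] [-0.07  0.82  0.19] 20.5 psi 75.0
90 None [-55.61   0.47  21.05] 22.52 [-0.7  1.4 15.3] [0.07 0.76 0.17] 20.9 psi 90.0
105 None [-55.58   0.57  21.05] 22.93 [-0.3  1.6 15.6] [0.04 0.62 0.17] 20.9 psi 105.0
121 None [-55.56   0.54  21.06] 23.37 [-0.3  0.7 16.1] [0.05 0.58 0.13] 20.3 psi 121.0
```

View pics/wrist10.png

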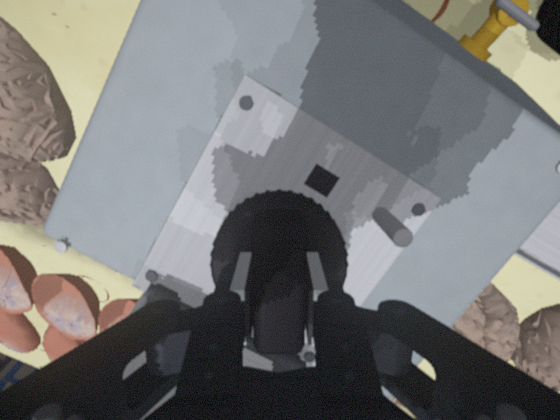

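Run:
```python
from workcell import *
from fr import *
import cv2
def rep(k,g=None):
    s=read_state();f=s["ft_force"]@F;L=(s["eef_pos"]-H)@F;print(k,g,L.round(2),round(s["time"],2),f.round(1),round(s["finger_gap"],1)); return f,L
for z in (27,33,40):
    g=movel(W([-56,.2,z]),max_speed=30,guard=30); f,L=rep(z,g)
    if g or f[2]<-12: break
else:
    movel(W([-56,.2,90]),max_speed=90); rep('up')
c=camera("side"); cv2.imwrite("pics/side11.png",c["image"][100:300,150:400].repeat(3,0).repeat(3,1))
```

```text
27 False [-55.62   0.57  27.42] 23.78 [0.8 0.5 6.9] 20.6
33 False [-5.602e+01  2.000e-02  3.309e+01] 24.13 [-0.6  0.7 -0.9] 20.7
40 False [-55.87   0.14  40.16] 24.52 [ 0.8 -0.7 -1.2] 20.5
up None [-5.613e+01 -7.000e-02  8.966e+01] 25.23 [-0.2 -0.2 -1.3] 20.6
```

View pics/side11.png

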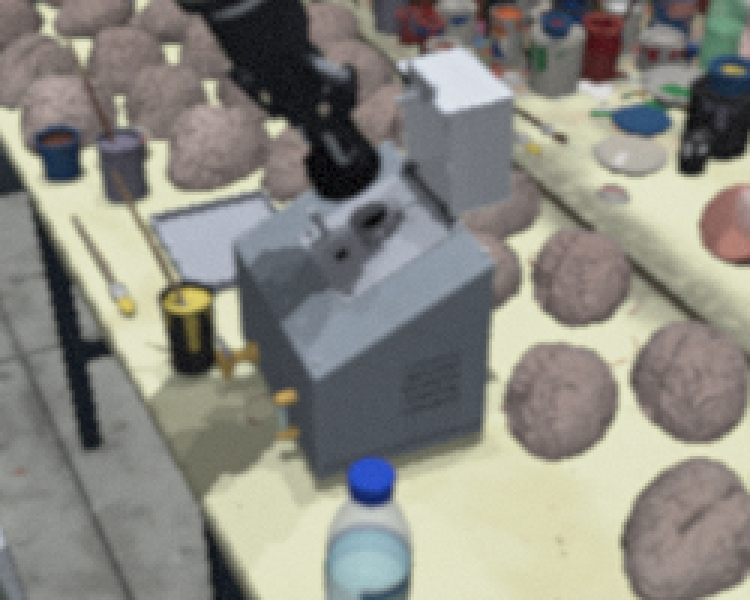

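Run:
```python
from workcell import *
from fr import *
import cv2
def vR(phi):
    p=np.radians(phi); x=np.array([np.cos(p),np.sin(p),0]); z=np.array([0,0,-1.]); return np.column_stack([x,np.cross(z,x),z])
T=np.array([497,417.,0])
print(read_state()["eef_pos"].round(0))
for phi in (90,116,140):
    print(phi,[None if (q:=inverse_kinematics(T+[0,0,z],vR(phi))) is None else q.round(2).tolist() for z in (200,31)])
e=read_state()["eef_pos"]
movel(e+[0,0,50])
movep(T+[0,0,200],vR(116))
s=read_state();print(s["time"],s["ft_force"].round(1),s["finger_gap"])
for n in("side","scene","wrist"):
    c=camera(n); cv2.imwrite(f"pics/{n}12.png",c["image"])
```

```text
[491. 109. 274.]
90 [[-0.26, 0.73, -0.87, 1.53, 0.59, 1.16, 0.33], [-0.31, 0.93, -0.78, 1.63, 0.79, 0.92, 0.19]]
116 [[-0.19, 0.78, -1.0, 1.53, 0.69, 1.22, 0.71], [-0.28, 0.96, -0.83, 1.63, 0.84, 0.95, 0.61]]
140 [[-0.2, 0.78, -1.0, 1.53, 0.68, 1.21, 1.13], [-0.23, 0.99, -0.92, 1.62, 0.91, 1.01, 0.98]]
27.0083 [-0.2 -0.2 -1.4] 20.886070647584894
```

View pics/side12.png

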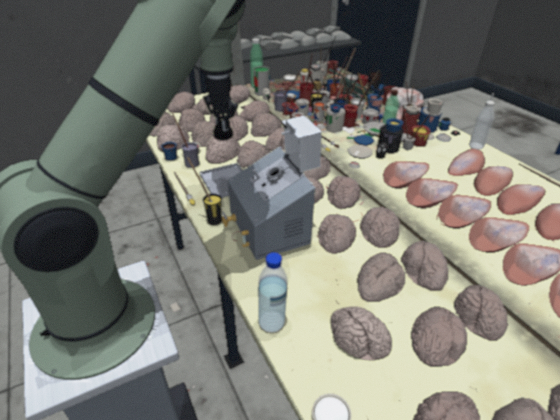

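View pics/wrist12.png

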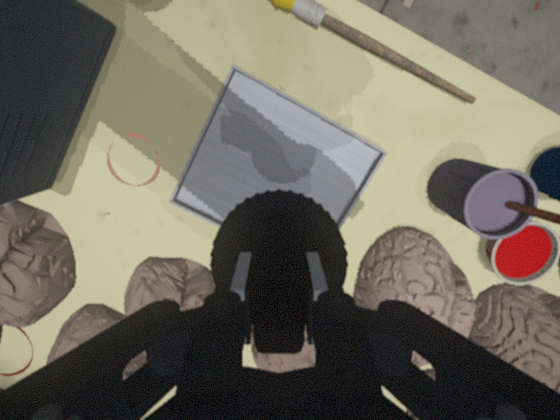

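Run:
```python
from workcell import *
from fr import *
import cv2
T=np.array([497,417.,0])
def rep(k,g=None):
    s=read_state();print(k,g,s["eef_pos"].round(2),round(s["time"],2),s["ft_force"].round(1),round(s["finger_gap"],1))
g=movel(T+[0,0,45],max_speed=110,guard=12); rep('a',g)
if not g:
    g=movel(T+[0,0,27.5],max_speed=15,guard=5); rep('b',g)
for n in("side","wrist"):
    c=camera(n); cv2.imwrite(f"pics/{n}13.png",c["image"])
```

```text
a False [497.23 417.28  45.65] 28.72 [-0.  -0.3 -1.2] 20.6
b True [496.92 416.96  29.48] 29.67 [-0.4 -0.8  9.1] 20.7
```

View pics/wrist13.png

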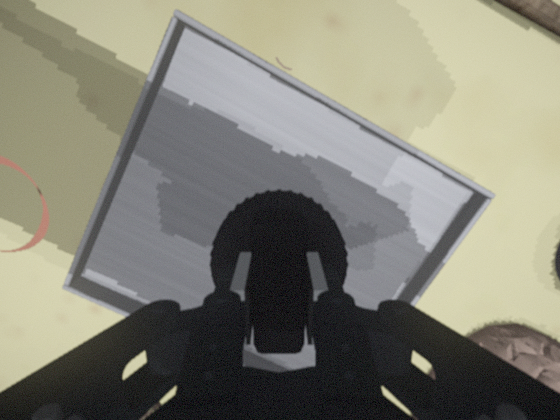

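Run:
```python
from workcell import *
from fr import *
import cv2
from h import *
open_gripper(); 
T=np.array([497,417.,0])
movel(T+[0,0,180],max_speed=120); wait(.2)
def vR(phi):
    p=np.radians(phi); x=np.array([np.cos(p),np.sin(p),0]); z=np.array([0,0,-1.]); return np.column_stack([x,np.cross(z,x),z])
movep([540,400,300],vR(90)); wait(.3)
s=read_state();print(s["time"],s["ft_force"].round(1))
for n in("side","wrist","scene"):
    c=camera(n); cv2.imwrite(f"pics/{n}14.png",c["image"]); np.savez(f"/tmp/{n}14.npz",**c)
c=np.load("/tmp/wrist14.npz");P=cloud(c);ok=np.isfinite(P[...,0])
m=ok&(abs(P[...,0]-497)<60)&(abs(P[...,1]-417)<65)
p=P[m];h,e=np.histogram(p[:,2],np.arange(0,70,2)); print([(int(a),int(b)) for a,b in zip(e,h) if b>30])
for lo,hi in((24,32),(44,60)):
    q=p[(p[:,2]>lo)&(p[:,2]<hi)]
    if len(q)>20:
        u,sv,vt=np.linalg.svd(q-q.mean(0),full_matrices=False)
        print(q.mean(0).round(1),cv2.minEnclosingCircle(q[:,:2].astype(np.float32)),cv2.minAreaRect(q[:,:2].astype(np.float32)),vt[2].round(3))
```

```text
32.8917 [-0.5 -0.4 -0.4]
[(0, 1566), (2, 5617), (4, 535), (22, 33), (24, 56), (26, 821), (28, 421), (46, 62), (48, 289), (50, 630), (52, 41)]
[495.5 416.4  27.6] ((496.6526184082031, 416.71759033203125), 32.80644607543945) ((495.2215270996094, 415.527099609375), (61.972930908203125, 64.7452392578125), 26.645305633544922) [-0.003 -0.003  1.   ]
[496.  416.3  50.2] ((496.67578125, 416.287353515625), 30.593549728393555) ((496.7442626953125, 416.7066955566406), (59.82524871826172, 21.968015670776367), 26.108152389526367) [ 0.    -0.004  1.   ]
```

View pics/wrist14.png

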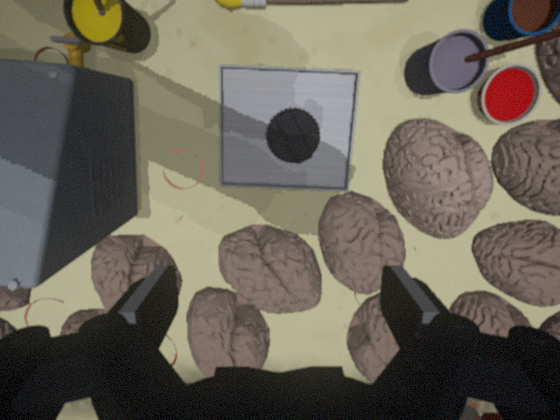

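View pics/side14.png

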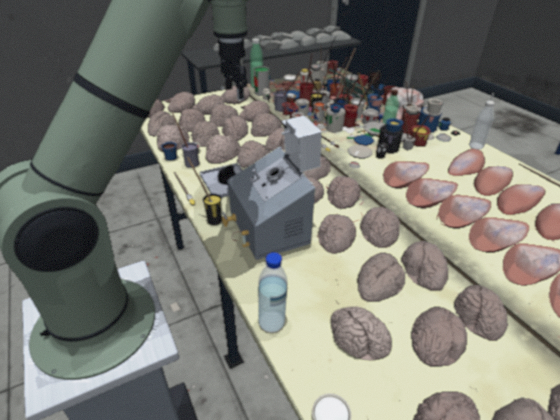

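```bash
python3 -c "
from workcell import *
finish_job()
print(read_state()['time'])"
```

```text
the job is handed in; nothing more can be done
the job is handed in; nothing more can be done
```

The hood is open and staying open, and the cap is lying flat in the steel tray with its bar grip up. I handed the job in at about 33 s on the robot's clock. `finish_job` reports no verdict.

**What I did**
- **Hood:** I pushed it near its front edge until the catch let go. I then lifted it by the finger lip and swung it past centre until it fell to its back stop.
- **Cap:** I gripped the bar, pressed the cap down about 6 mm to its stop, turned it 61° anticlockwise and lifted it straight off. I then lowered it into the tray to the left of the tank and let go.

**Last checks**
- **Cap in the tray:** Its shoulder is at 27.6 mm and the bar top at 50.2 mm, about what the tray floor and cap sizes predict. Its axis is vertical to within 0.3°. Its centre is about (497, 417) mm, roughly 8 mm from the tray's centre.
- **Hood:** The last side view shows it still fully back.
- **Bystanders:** The bottle and the brush pot look unmoved in that view. I did not measure them or the half brain.
- **Robot:** It was clear of everything, with no force on the tool.

**Off nominal**
- **Hood push:** The contact guard stopped my slow push several times. The final small step then read about 23 N on the fingertips, above the 6 to 12 N the task gives. The catch freed normally.
- **Cap press:** The fingertips pressed with about 49 N for a moment when the cap reached its stop. I eased that to about 17 N before turning. This was the fingertips on the cap, not the gripper body.

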